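Find the rattling tube and hold it out

TASK

Shake the three tubes lying in the single nests end to end to find the one with a loose ball rattling inside. Saddle the two silent ones on top of the rack's two pairs of tubes, one in the gap of each pair and squarely along it, without shifting those below, and leave the other things on the table where they are. Finish while holding the rattling tube in the gripper, level and still, about 15 cm above the middle of the black hand-over mat: do not put it down.

Things in the scene. Friction and masses are not known exactly. Their poses are not given: they have to be found in the camera images.
- tube_a_mid (a point): one of three closed round steel tubes to be checked, alike to look at, lying level on its side in its own nest: 50 mm diameter, 140 mm long with black end caps, 0.2 to 0.7 kg; the point is its centre, 35 mm above the table at the start; x runs along the tube's axis. Can be gripped from above across its diameter at the middle, where the nest is only 30 mm wide and 10 mm high
- tube_b_mid (a point): second tube to be checked, same size, point and axes as tube_a. One of tube_a, tube_b, tube_c, a different one each time, rattles: a loose steel ball, 34 mm diameter, 0.16 kg, rolls freely about 100 mm from end to end in it and knocks on the ends when it is shaken along its axis or tipped end to end; in the other two nothing moves. Their weights differ, which proves nothing
- tube_c_mid (a point): third tube to be checked, same size, point and axes as tube_a
- nest_a: the fixed nest in which tube_a lies at the start; origin at the centre of its underside on the table, x along the tube's axis; 110 mm (x) long, with two black saddles 47 mm either way along x (16 mm by 64 mm, 18 mm high at their horns) that keep the tube from rolling; a tube lying in it has its centre 35 mm above the origin
- nest_b: the fixed nest in which tube_b lies at the start; origin at the centre of its underside on the table, x along the tube's axis; 110 mm (x) long, with two black saddles 47 mm either way along x (16 mm by 64 mm, 18 mm high at their horns) that keep the tube from rolling; a tube lying in it has its centre 35 mm above the origin
- nest_c: the fixed nest in which tube_c lies at the start; origin at the centre of its underside on the table, x along the tube's axis; 110 mm (x) long, with two black saddles 47 mm either way along x (16 mm by 64 mm, 18 mm high at their horns) that keep the tube from rolling; a tube lying in it has its centre 35 mm above the origin
- rack: fixed stock rack, a plate 110 mm (x) by 240 mm (y), 10 mm thick, with black rails: it holds four tubes lying along x in two pairs; the pairs' middles are 60 mm either way along y, the tubes of a pair 52 mm apart; origin at the centre of the plate's underside on the table
- gap0 (a point): where the centre of a tube lies when it is saddled in the gap on top of the -y pair of tubes in the rack: 78 mm above the table; x along the tubes. The pair's tops are 60 mm above the table, 26 mm either way along y, so fingertips must end above them
- gap1 (a point): where the centre of a tube lies when it is saddled in the gap on top of the +y pair of tubes in the rack: 78 mm above the table; x along the tubes. The pair's tops are 60 mm above the table, 26 mm either way along y, so fingertips must end above them
- stock0_mid (a point): stock tube of the same size (50 mm diameter, 140 mm long) lying in the rack, number 0 counted from -y; the point is its centre, 35 mm above the table, x along its axis
- stock1_mid (a point): stock tube of the same size (50 mm diameter, 140 mm long) lying in the rack, number 1 counted from -y; the point is its centre, 35 mm above the table, x along its axis
- stock2_mid (a point): stock tube of the same size (50 mm diameter, 140 mm long) lying in the rack, number 2 counted from -y; the point is its centre, 35 mm above the table, x along its axis
- stock3_mid (a point): stock tube of the same size (50 mm diameter, 140 mm long) lying in the rack, number 3 counted from -y; the point is its centre, 35 mm above the table, x along its axis
- mat_top (a point): centre of the top of the fixed black rubber hand-over mat at the far side of the table, beyond the tubes; mat 110 mm (x) by 140 mm (y), 4 mm thick with aluminium edges
- mallet: mallet with a 200 mm wooden handle and yellow heads, lying to the right; origin at its underside
- driver: screwdriver lying near the far edge
- nut: brass ring, 40 mm across, 9 mm high, lying flat among the tubes
- flange: aluminium flanged hub, 60 mm across, 32 mm high, standing among the tubes
- screwbox: clear open box of black screws, 100 x 120 x 35 mm, on the left
- spindle: steel spindle, 44 mm across, 50 mm high, standing near the far edge
Not all that is in view belongs to the job. Leave any pink or turquoise look-alike of the part that bears tube_c_mid alone.

How it is judged (in metres and radians):
On the way:
1. the rattling tube is lifted clear of its nest and the ball in it moved briskly (over 0.08 m/s) (height (world z) of ball_center above 0.06 m and linear speed of ball above 0.08 m/s), for 0.02 s.
At the end, for the whole second after the job is handed in: Silent tubes released and at rest in the two gaps (centres within 20 mm, axes within 0.2 rad), stock tubes within 12 mm of their start; the rattling tube gripped, still, level within 0.27 rad, its centre 90 to 300 mm above the table and within 50 mm sideways of the mat's middle (((distance between ball_center and tube_a_mid below 0.07 m and ((distance between tube_b_mid and gap0 below 0.02 m and angle between the x axis of tube_b_mid and the x axis of gap0, either way round below 0.2 rad and distance between tube_c_mid and gap1 below 0.02 m and angle between the x axis of tube_c_mid and the x axis of gap1, either way round below 0.2 rad) or (distance between tube_b_mid and gap1 below 0.02 m and angle between the x axis of tube_b_mid and the x axis of gap1, either way round below 0.2 rad and distance between tube_c_mid and gap0 below 0.02 m and angle between the x axis of tube_c_mid and the x axis of gap0, either way round below 0.2 rad)) and linear speed of each of tube_b, tube_c below 0.02 m/s and contact force between each of tube_b, tube_c and the fingers below 0.1 N and horizontal distance between tube_a_mid and mat_top below 0.05 m and height (world z) of tube_a_mid between 0.09 and 0.3 m and angle between tube_a_mid's own x axis and vertical between 1.3 and 1.84 rad and contact force between tube_a and the fingers above 2 N and linear speed of tube_a below 0.03 m/s) or (distance between ball_center and tube_b_mid below 0.07 m and ((distance between tube_a_mid and gap0 below 0.02 m and angle between the x axis of tube_a_mid and the x axis of gap0, either way round below 0.2 rad and distance between tube_c_mid and gap1 below 0.02 m and angle between the x axis of tube_c_mid and the x axis of gap1, either way round below 0.2 rad) or (distance between tube_a_mid and gap1 below 0.02 m and angle between the x axis of tube_a_mid and the x axis of gap1, either way round below 0.2 rad and distance between tube_c_mid and gap0 below 0.02 m and angle between the x axis of tube_c_mid and the x axis of gap0, either way round below 0.2 rad)) and linear speed of each of tube_a, tube_c below 0.02 m/s and contact force between each of tube_a, tube_c and the fingers below 0.1 N and horizontal distance between tube_b_mid and mat_top below 0.05 m and height (world z) of tube_b_mid between 0.09 and 0.3 m and angle between tube_b_mid's own x axis and vertical between 1.3 and 1.84 rad and contact force between tube_b and the fingers above 2 N and linear speed of tube_b below 0.03 m/s) or (distance between ball_center and tube_c_mid below 0.07 m and ((distance between tube_a_mid and gap0 below 0.02 m and angle between the x axis of tube_a_mid and the x axis of gap0, either way round below 0.2 rad and distance between tube_b_mid and gap1 below 0.02 m and angle between the x axis of tube_b_mid and the x axis of gap1, either way round below 0.2 rad) or (distance between tube_a_mid and gap1 below 0.02 m and angle between the x axis of tube_a_mid and the x axis of gap1, either way round below 0.2 rad and distance between tube_b_mid and gap0 below 0.02 m and angle between the x axis of tube_b_mid and the x axis of gap0, either way round below 0.2 rad)) and linear speed of each of tube_a, tube_b below 0.02 m/s and contact force between each of tube_a, tube_b and the fingers below 0.1 N and horizontal distance between tube_c_mid and mat_top below 0.05 m and height (world z) of tube_c_mid between 0.09 and 0.3 m and angle between tube_c_mid's own x axis and vertical between 1.3 and 1.84 rad and contact force between tube_c and the fingers above 2 N and linear speed of tube_c below 0.03 m/s)) and distance of each of stock0_mid, stock1_mid, stock2_mid, stock3_mid from where it was at the start of the episode below 0.012 m); the arm keeps its last pose, push and grip.
It fails at once if a stock tube in the rack is shifted by more than 25 mm (distance of any of stock0_mid, stock1_mid, stock2_mid, stock3_mid from where it was at the start of the episode above 0.025 m).
It fails at once if one of the other things on the table is pushed more than 40 mm (distance of any of mallet, driver, nut, flange, screwbox, spindle from where it was at the start of the episode above 0.04 m).
It also fails if it takes over 72 s, if anything falls off the work surface, if the arm or the gripper's body presses on something with over 40 N, if the wrist force passes 120 N, or if a joint passes its speed limit or range.

ROBOT

A 7-joint arm with a two-finger parallel gripper is mounted at the origin on the work surface. World frame = base frame: x ahead of the robot, y to its left, z up, the work surface at z = 0. Lengths are in mm, angles in rad, forces in N, time in s.
With the tool pointing down it reaches from about 425 to 875 mm from the base axis. Payload 9.9 kg.
Tool frame: the origin (TCP) lies on the front face of the gripper's body, between the roots of the fingers; the fingertips stand 73 mm ahead of it and the grasp point (between the pads) lies 54 mm ahead of it; z points along the fingers, y is the line along which they close (so a half turn about z gives the same grasp; the last joint's range is limited). The gripper opens to 85 mm and grips with 20 to 120 N. Pads are 22 mm wide; open, the fingers measure 114 mm over their backs; the gripper's body (76 mm by 85 mm) begins 54 mm behind the grasp point. The pads swing forward as they close: fully open they stand 13 mm farther back than shut.
Start: joints at [-1.211, 0.576, 0.025, 1.437, -0.015, 1.129, -0.057], TCP at [289.822, 609.618, 303.889] pointing down, gripper open.
Joint ranges: [-2.76, 2.76], [-0.34, 2.15], [-1.52, 1.57], [0.19, 2.46], [-1.09, 4.23], [0.17, 1.99], [-2.82, 2.82]. Speed limits (rad/s): [2.22, 2.22, 3.01, 3.01, 3.14, 3.14, 3.14].

INTERFACE

Orientations are given as a unit quaternion [w, x, y, z].
In Python, from plant import r gives the robot as it stands. The module is installed in compiled form; this text tells all that it offers.
- The arm moves only by the tool drive_tool, never from a script. Its argument "plan" is a list of rows, each an object with "linear": the shift along the tool's x, y, z in units of 0.02 m (1.0 is 0.02 m), a list of three; "rotation": the turn, a rotation vector about the tool's x, y, z in units of 0.08 rad (1.0 is 0.08 rad), a list of three; "claw": the closure, from 0 (fully open) to 1 (shut). In form: [{"linear": [tx, ty, tz], "rotation": [ax, ay, az], "claw": claw}, ...]. A call has 1 to 20 rows; each row shifts and turns the commanded pose from where the row before left it, along the tool's axes as they then stand; what a row does not reach is not made up. A row lasts 1/12 s, in which the tool goes at most 41.7 mm and 7.16 degrees, less where a joint would pass 70% of its speed; a pose out of reach is approached as far as the arm can. A call with a number of a shift or a turn outside -1 to 1 is refused whole. A call with a gripper value outside its range is refused whole. The fingers move at their own pace and stop on an object; the grip force is fixed at half the most. Time passes only in rows, so rows that do not move let the fingers close. It gives the time, the measured TCP pose, the force, the opening and the grip force at its end, in the units of the state.
- r.sense(): the state, without advancing time (a new reading comes with each control period).
- r.grab_frame(name): name is "side" or "top"; returns the picture (420x560x3 uint8, red, green, blue); there is no depth.
- r.camera_params(name): a dict with "camera_matrix" (3x3 intrinsics, pixels), "k1" (the pictures are not rectified: a ray, as slopes to the right and down, at radius r is drawn at 1 + k1 r^2 times it, then the intrinsics apply), "extrinsics" (4x4, takes a point from camera to world coordinates). Camera axes: x right, y up, looking along -z (the intrinsics and any distortion apply to the point x, -y, -z); pixel columns grow to the right and rows downward; lengths in mm; the calibration is good to about 2 mm. A picture is of the moment at which its call begins. camera_params takes no time and is no camera call.
- r.finish_job(): hands the job in; it is judged then, once.
The state is a dict: "t": time; "qpos": joint angles; "joint_velocities": joint speeds; "effort": joint torques, N m; "eef_pos": TCP position; "ee_rot": TCP orientation; "contact_force": force on the tool from outside, world axes, zero at the start; "ft_torque": the same for the moment, N m; "width": finger opening in mm; "finger_force": force on a finger pad.
Only numpy, scipy, OpenCV 4.12 (cv2) and the standard library are available. Lean on these libraries where they do the work, as an engineer would, in place of code of your own. Each camera call takes 0.05 s, during which the arm holds its last target. There are 200 camera calls.

## Working session

There is one attempt and no reset: what is moved stays moved. The work goes in short steps, Python scripts to look and compute and a tool call to move; the robot and the scene stay as the last step left them, time stands still between calls to the robot, and variables do not carry over. Pictures are saved under pics/ and viewed, at most 10 in all, crops included, and the job is handed in when it is done.

Besides the shell and the picture viewer there is one more tool, called as name(argument=value, ...), one argument or row to a line, values as JSON. drive_tool: Moves the arm, as the interface text tells. Its arguments: {"type":"object","properties":{"plan":{"type":"array"}},"required":["plan"]}

```bash
mkdir -p pics; ls
python3 - <<'E'
from plant import r
import cv2
for n in("top","side"):
    im=r.grab_frame(n); cv2.imwrite(f"pics/{n}0.png",im[:,:,::-1])
    c=r.camera_params(n); print(n,c)
s=r.sense();print(s)
E
```

```text
pics
top {'camera_matrix': array([[436.86279395,   0.        , 281.88963634],
       [  0.        , 436.86279395, 216.14667396],
       [  0.        ,   0.        ,   1.        ]]), 'k1': -0.11822202962848785, 'extrinsics': array([[ 1.92919861e-02,  9.96548547e-01, -8.07391625e-02,
         4.24446068e+02],
       [-9.99718591e-01,  2.03421084e-02,  1.22040088e-02,
         2.61598420e+00],
       [ 1.38042920e-02,  8.04810022e-02,  9.96660549e-01,
         1.32474114e+03],
       [ 0.00000000e+00,  0.00000000e+00,  0.00000000e+00,
         1.00000000e+00]])}
side {'camera_matrix': array([[490.73799627,   0.        , 279.10438628],
       [  0.        , 490.73799627, 207.03430376],
       [  0.        ,   0.        ,   1.        ]]), 'k1': -0.08240383363537537, 'extrinsics': array([[ 7.48260071e-01,  3.65833966e-01, -5.53418806e-01,
        -2.01217115e+02],
       [-6.63335948e-01,  4.24663509e-01, -6.16154464e-01,
        -7.79126635e+02],
       [ 9.60654068e-03,  8.28146372e-01,  5.60429568e-01,
         7.75590825e+02],
       [ 0.00000000e+00,  0.00000000e+00,  0.00000000e+00,
         1.00000000e+00]])}
{'t': 0.1, 'qpos': array([-1.21083449,  0.57644464,  0.02483796,  1.4378469 , -0.01500223,
        1.12899393, -0.05653119]), 'joint_velocities': array([ 0.00050497, -0.00202328,  0.00016012, -0.00225894, -0.00134884,
        0.00206144,  0.00197045]), 'effort': array([ 5.42175767e-03, -7.67304683e+01,  2.25745708e+00, -2.86605263e+01,
        1.57332234e-02,  8.66401271e-03, -4.86403349e-05]), 'eef_pos': array([289.65672225, 609.35198198, 303.12279423]), 'ee_rot': array([-1.31580824e-04,  2.20060894e-01,  9.75485845e-01, -7.42643312e-04]), 'contact_force': array([ 0.84862067,  0.97322272, -0.64469492]), 'ft_torque': array([0.02529726, 0.01063484, 0.0083254 ]), 'finger_force': 0.0, 'width': 85.68351105930154}
```

View pics/top0.png

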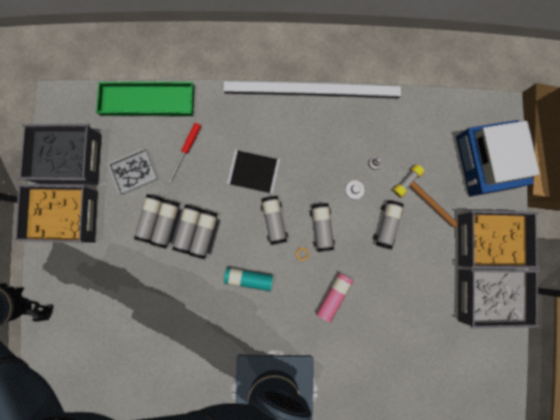

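View pics/side0.png

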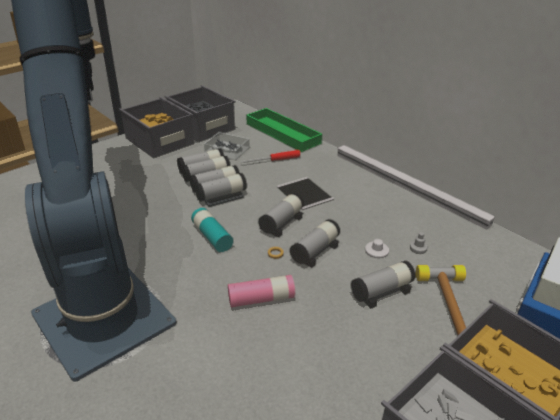

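The top view shows three grey tubes in single nests at (274,220), (322,227) and (389,224). The rack with four tubes is at (177,226) and the mat at (254,170). The turquoise tube at (248,279) and the pink one at (335,298) are look-alikes, lying bare on the table. The grey ones sit on black saddles, so they fit the description. I'll confirm this in an enlarged crop, rectified onto the z=35 plane.

```bash
cat > h.py <<'E'
import numpy as np, cv2
from plant import r
def proj(P,n="top"):
    c=r.camera_params(n);E=c["extrinsics"];p=(np.asarray(P,float)-E[:3,3])@E[:3,:3]
    u=p[...,0]/-p[...,2];v=-p[...,1]/-p[...,2];k=1+c["k1"]*(u*u+v*v);K=c["camera_matrix"]
    return np.stack([K[0,0]*u*k+K[0,2],K[1,1]*v*k+K[1,2]],-1)
def ortho(im,z,x1,x0,y1,y0,s,n="top"):
    "rows: x from x1 down, cols: y from y1 down, s px/mm"
    X,Y=np.meshgrid(np.arange(x1,x0,-1/s),np.arange(y1,y0,-1/s),indexing="ij")
    m=proj(np.stack([X,Y,X*0+z],-1),n).astype(np.float32)
    return cv2.remap(im,m[...,0],m[...,1],cv2.INTER_CUBIC)
E
python3 - <<'E'
from h import *
im=cv2.imread("pics/top0.png")
o=ortho(im,35,640,300,420,-380,1)
for y in range(400,-380,-50): cv2.line(o,(420-y,0),(420-y,6),(0,0,255),1)
for x in range(600,300,-50): cv2.line(o,(0,640-x),(6,640-x),(0,0,255),1)
cv2.imwrite("pics/ortho.png",o)
E
```

```text
(no output)
```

View pics/ortho.png

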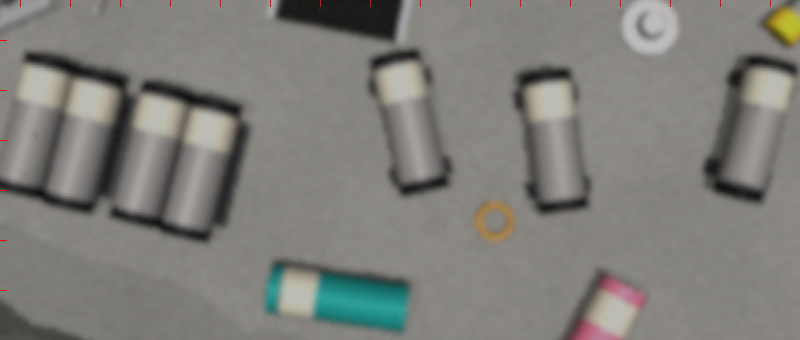

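```bash
cat >> h.py <<'E'
def patch(im,x,y,th,z=35,L=90,W=34,s=2,n="top"):
    u,v=np.meshgrid(np.arange(-L,L+.1,1/s),np.arange(-W,W+.1,1/s),indexing="ij")
    c,d=np.cos(th),np.sin(th)
    m=proj(np.stack([x+u*c-v*d,y+u*d+v*c,u*0+z],-1),n).astype(np.float32)
    return cv2.remap(im,m[...,0],m[...,1],cv2.INTER_CUBIC).astype(float)
E
python3 - <<'E'
from h import *
from scipy.optimize import minimize
g=cv2.cvtColor(cv2.imread("pics/top0.png"),cv2.COLOR_BGR2GRAY)
G=dict(T1=(518,10,.19),T2=(502,-134,.1),T3=(512,-337,-.19),s3=(508,388,-.21),s2=(489,338,-.21),s1=(475,275,-.21),s0=(459,221,-.21))
for k,(x,y,t) in G.items():
    def f(p):
        P=patch(g,x-p[0]*np.sin(t),y+p[0]*np.cos(t),t+p[1]/50,L=62,W=30 if k[0]=="T" else 25); return np.abs(P-P[:,::-1]).mean()
    b=min(((f((a,w)),a,w) for a in range(-10,11,2) for w in range(-8,9,2)))
    q=minimize(f,b[1:],method="Nelder-Mead").x
    x2,y2,t2=x-q[0]*np.sin(t),y+q[0]*np.cos(t),t+q[1]/50
    P=patch(g,x2,y2,t2,L=90,W=10).mean(1); u=np.arange(-90,90.1,.5)
    d=P<75; i=np.where(d)[0]
    lo,hi=u[i[0]],u[i[-1]]; m=(lo+hi)/2
    print(k,np.round([x2+m*np.cos(t2),y2+m*np.sin(t2),t2,np.degrees(t2),lo,hi,f(q)],2))
# mat
o=ortho(g,4,720,560,200,0,2); 
bw=(o<45).astype(np.uint8); n,l,st,ce=cv2.connectedComponentsWithStats(bw); j=1+st[1:,4].argmax()
rc=cv2.minAreaRect(np.argwhere(l==j)[:,::-1].astype(np.float32)); print("mat",720-rc[0][1]/2,200-rc[0][0]/2,np.array(rc[1])/2,rc[2])
E
```

```text
T1 [ 5.2801e+02  1.2190e+01  2.2000e-01  1.2330e+01 -6.9500e+01  9.0000e+01
  4.3900e+00]
T2 [ 5.0094e+02 -1.3592e+02  1.3000e-01  7.5800e+00 -7.2000e+01  6.9500e+01
  1.2020e+01]
T3 [ 5.1052e+02 -3.4076e+02 -2.7000e-01 -1.5290e+01 -7.2500e+01  7.1000e+01
  1.5300e+01]
s3 [ 5.1709e+02  3.9113e+02 -2.6000e-01 -1.4950e+01 -6.2500e+01  7.9000e+01
  7.9400e+00]
s2 [ 5.0237e+02  3.3966e+02 -2.6000e-01 -1.4920e+01 -5.8500e+01  8.4000e+01
  4.6800e+00]
s1 [ 4.8758e+02  2.7173e+02 -2.5000e-01 -1.4550e+01 -5.8000e+01  8.4000e+01
  6.4400e+00]
s0 [ 4.7318e+02  2.2163e+02 -2.6000e-01 -1.4820e+01 -5.7500e+01  8.5000e+01
  3.5600e+00]
mat 667.8188781738281 77.0228500366211 [117.54407501 102.28144073] 11.2454833984375
```

The ortho crop confirms three grey tubes on black saddles at (410,122), (553,140) and (755,130). The turquoise one at (338,297) and the pink one at (608,305) have no nests, so I'll leave those alone. I'll start with the tube nearest the mat, T1.

drive_tool(
  plan=[
    {"linear":[-0.5,-0.5,0],"rotation":[0,0,0],"claw":0},
    {"linear":[-1,-0.95,0],"rotation":[0,0,0],"claw":0},
    {"linear":[-1,-0.95,0],"rotation":[0,0,0],"claw":0},
    {"linear":[-1,-0.95,0],"rotation":[0,0,0],"claw":0},
    {"linear":[-1,-0.95,0],"rotation":[0,0,0],"claw":0},
    {"linear":[-1,-0.95,0],"rotation":[0,0,0],"claw":0},
    {"linear":[-1,-0.95,0],"rotation":[0,0,0],"claw":0},
    {"linear":[-1,-0.95,0],"rotation":[0,0,0],"claw":0},
    {"linear":[-1,-0.95,0],"rotation":[0,0,0],"claw":0},
    {"linear":[-1,-0.95,0],"rotation":[0,0,0],"claw":0},
    {"linear":[-1,-0.95,0],"rotation":[0,0,0],"claw":0},
    {"linear":[-1,-0.95,0],"rotation":[0,0,0],"claw":0},
    {"linear":[-1,-0.95,0],"rotation":[0,0,0],"claw":0},
    {"linear":[-1,-0.95,0],"rotation":[0,0,0],"claw":0},
    {"linear":[-1,-0.95,0],"rotation":[0,0,0],"claw":0},
    {"linear":[-1,-0.95,0],"rotation":[0,0,0],"claw":0},
    {"linear":[-1,-0.95,0],"rotation":[0,0,0],"claw":0},
    {"linear":[-1,-0.95,0],"rotation":[0,0,0],"claw":0},
    {"linear":[-1,-0.95,0],"rotation":[0,0,0],"claw":0},
    {"linear":[-1,-0.95,0],"rotation":[0,0,0],"claw":0},
  ],
)

```text
t: 1.77
eef_pos: [482.9, 105.7, 303.7]
ee_rot: [-0.0, 0.22, 0.975, -0.0]
contact_force: [0.9, -0.0, 0.3]
width: 85.4
finger_force: 0.0
```

```bash
cat >> h.py <<'E'
from scipy.spatial.transform import Rotation as R
TG=dict(T1=(518.7,10.2,12.3),T2=(501,-136,7.6),T3=(510.5,-340.8,-15.3),gap0=(480,248,-14.8),gap1=(510,364.5,-14.8),mat=(668,77,11))
def go(name,z,ox=0):
    s=r.sense();q=s["ee_rot"];M=R.from_quat([q[1],q[2],q[3],q[0]])
    x,y,a=TG[name];d=M.inv().apply(np.array([x,y,z])-s["eef_pos"])/20
    ty=M.as_matrix()[:,1];cur=np.degrees(np.arctan2(ty[1],ty[0]));w=(a+90-cur+90)%180-90
    zc=M.as_matrix()[:,2]
    print(name,"lin",np.round(d,2),"rotz",round(-np.radians(w)/.08,2),"tilt",np.round(zc[:2],3),"t",round(s["t"],2),"pos",np.round(s["eef_pos"],1),"F",np.round(s["contact_force"],1),"w",round(s["width"],1),"ff",round(s["finger_force"],1))
E
python3 -c "
from h import *;go('T1',94)"
```

```text
T1 lin [-3.67 -3.54 10.49] rotz -8.23 tilt [-0. -0.] t 1.77 pos [482.9 105.7 303.7] F [ 0.9 -0.   0.3] w 85.4 ff 0.0
```

drive_tool(
  plan=[
    {"linear":[-0.9,-0.88,0.3],"rotation":[0,0,0],"claw":0},
    {"linear":[-0.9,-0.88,0.5],"rotation":[0,0,0],"claw":0},
    {"linear":[-0.9,-0.88,0.5],"rotation":[0,0,0],"claw":0},
    {"linear":[-0.9,-0.88,0.5],"rotation":[0,0,0],"claw":0},
    {"linear":[0,0,0.5],"rotation":[0,0,-1],"claw":0},
    {"linear":[0,0,0.5],"rotation":[0,0,-1],"claw":0},
    {"linear":[0,0,0.5],"rotation":[0,0,-1],"claw":0},
    {"linear":[0,0,0.5],"rotation":[0,0,-1],"claw":0},
    {"linear":[0,0,0.5],"rotation":[0,0,-1],"claw":0},
    {"linear":[0,0,0.5],"rotation":[0,0,-1],"claw":0},
    {"linear":[0,0,0.4],"rotation":[0,0,-1],"claw":0},
    {"linear":[0,0,0.3],"rotation":[0,0,-1],"claw":0},
    {"linear":[0,0,0],"rotation":[0,0,-0.2],"claw":0},
    {"linear":[0,0,0],"rotation":[0,0,0],"claw":0},
  ],
)

```text
t: 2.93
eef_pos: [517.3, 12.5, 193.6]
ee_rot: [-0.001, -0.105, 0.994, 0.0]
contact_force: [0.5, 0.2, 0.0]
width: 85.6
finger_force: 0.0
```

```bash
python3 -c "
from h import *;go('T1',94)
im=r.grab_frame('side')[:,:,::-1].copy();cv2.imwrite('pics/s1.png',cv2.resize(im[100:310,200:480],None,fx=2.8,fy=2.8,interpolation=2))"
```

```text
T1 lin [-0.05 -0.13  4.98] rotz -0.05 tilt [-0.001  0.   ] t 2.93 pos [517.3  12.5 193.6] F [0.5 0.2 0. ] w 85.6 ff 0.0
```

View pics/s1.png

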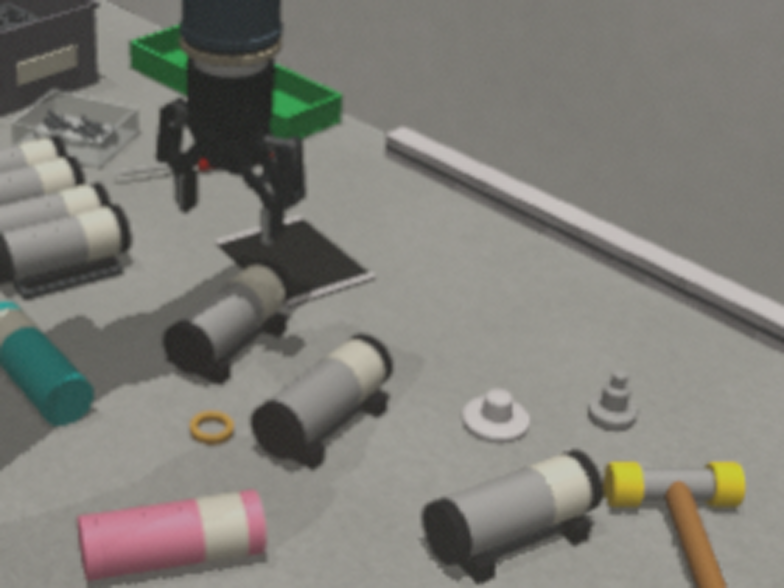

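The side crop shows the open gripper, with fingertips at (185,205) and (270,240), above the T1 tube at (225,315) and lined up across it. I'll descend, grip and lift.

drive_tool(
  plan=[
    {"linear":[0,-0.13,0.8],"rotation":[0,0,0],"claw":0},
    {"linear":[0,0,1],"rotation":[0,0,0],"claw":0},
    {"linear":[0,0,1],"rotation":[0,0,0],"claw":0},
    {"linear":[0,0,1],"rotation":[0,0,0],"claw":0},
    {"linear":[0,0,0.8],"rotation":[0,0,0],"claw":0},
    {"linear":[0,0,0.4],"rotation":[0,0,0],"claw":0},
    {"linear":[0,0,0],"rotation":[0,0,0],"claw":0.3},
    {"linear":[0,0,0],"rotation":[0,0,0],"claw":1},
    {"linear":[0,0,0],"rotation":[0,0,0],"claw":1},
    {"linear":[0,0,0],"rotation":[0,0,0],"claw":1},
    {"linear":[0,0,0],"rotation":[0,0,0],"claw":1},
    {"linear":[0,0,0],"rotation":[0,0,0],"claw":1},
  ],
)

```text
t: 3.98
eef_pos: [518.6, 10.1, 95.3]
ee_rot: [0.001, -0.106, 0.994, -0.0]
contact_force: [-1.6, -0.7, 7.4]
width: 48.8
finger_force: 62.9
```

```bash
python3 -c "
from h import *;go('T1',94)"
```

```text
T1 lin [-0.    0.    0.06] rotz -0.04 tilt [0.002 0.   ] t 3.98 pos [518.6  10.1  95.3] F [-1.6 -0.7  7.4] w 48.8 ff 62.9
```

drive_tool(
  plan=[
    {"linear":[0,0,-0.5],"rotation":[0,0,0],"claw":1},
    {"linear":[0,0,-1],"rotation":[0,0,0],"claw":1},
    {"linear":[0,0,-1],"rotation":[0,0,0],"claw":1},
    {"linear":[0,0,-1],"rotation":[0,0,0],"claw":1},
    {"linear":[0,0,-1],"rotation":[0,0,0],"claw":1},
    {"linear":[0,0,-0.5],"rotation":[0,1,0],"claw":1},
    {"linear":[0,0,0],"rotation":[0,1,0],"claw":1},
    {"linear":[0,0,0],"rotation":[0,1,0],"claw":1},
    {"linear":[0,0,0],"rotation":[0,1,0],"claw":1},
    {"linear":[0,0,0],"rotation":[0,0,0],"claw":1},
    {"linear":[0,0,0],"rotation":[0,0,0],"claw":1},
    {"linear":[0,0,0],"rotation":[0,0,0],"claw":1},
    {"linear":[0,0,0],"rotation":[0,-1,0],"claw":1},
    {"linear":[0,0,0],"rotation":[0,-1,0],"claw":1},
    {"linear":[0,0,0],"rotation":[0,-1,0],"claw":1},
    {"linear":[0,0,0],"rotation":[0,0,0],"claw":1},
    {"linear":[0,0,0],"rotation":[0,0,0],"claw":1},
    {"linear":[0,0,0],"rotation":[0,0,0],"claw":1},
  ],
)

```text
t: 5.48
eef_pos: [518.0, 10.0, 194.4]
ee_rot: [-0.04, -0.106, 0.994, -0.004]
contact_force: [0.7, -0.0, -3.5]
width: 48.2
finger_force: 63.9
```

```bash
cat >> h.py <<'E'
def tq(n=5):
    L=[]
    for i in range(n):
        s=r.sense();q=s["ee_rot"];M=R.from_quat([q[1],q[2],q[3],q[0]])
        L.append(np.r_[M.inv().apply(s["ft_torque"]),s["contact_force"][2],s["effort"][5]]); r.grab_frame("top")
    L=np.array(L);print("torque tool",L.mean(0).round(3),"sd",L.std(0).round(3),"zax",M.as_matrix()[:,2].round(3),"xax z",M.as_matrix()[2,0].round(3),s["t"])
E
python3 -c "
from h import *;tq()"
```

```text
torque tool [-0.008 -0.189  0.007 -4.374  0.643] sd [0.028 0.015 0.03  0.485 0.032] zax [-0.079 -0.017 -0.997] xax z 0.081 5.6833
```

drive_tool(
  plan=[
    {"linear":[0,0,0],"rotation":[0,-1,0],"claw":1},
    {"linear":[0,0,0],"rotation":[0,-1,0],"claw":1},
    {"linear":[0,0,0],"rotation":[0,-1,0],"claw":1},
    {"linear":[0,0,0],"rotation":[0,-1,0],"claw":1},
    {"linear":[0,0,0],"rotation":[0,-1,0],"claw":1},
    {"linear":[0,0,0],"rotation":[0,0,0],"claw":1},
    {"linear":[0,0,0],"rotation":[0,0,0],"claw":1},
    {"linear":[0,0,0],"rotation":[0,0,0],"claw":1},
    {"linear":[0,0,0],"rotation":[0,1,0],"claw":1},
    {"linear":[0,0,0],"rotation":[0,1,0],"claw":1},
    {"linear":[0,0,0],"rotation":[0,1,0],"claw":1},
    {"linear":[0,0,0],"rotation":[0,0,0],"claw":1},
    {"linear":[0,0,0],"rotation":[0,0,0],"claw":1},
    {"linear":[0,0,0],"rotation":[0,0,0],"claw":1},
  ],
)

```text
t: 6.9
eef_pos: [518.1, 10.2, 193.6]
ee_rot: [0.04, -0.106, 0.994, 0.004]
contact_force: [-0.4, 0.2, -4.4]
width: 48.4
finger_force: 63.9
```

```bash
python3 -c "
from h import *;tq()"
```

```text
torque tool [-0.008  0.187  0.008 -4.266 -0.629] sd [0.028 0.049 0.02  0.161 0.034] zax [ 0.078  0.017 -0.997] xax z -0.08 7.1
```

These readings were at ±0.08 rad, where the gripper's own weight could account for the torque. I'll repeat them exactly level, once after tipping each way.

drive_tool(
  plan=[
    {"linear":[0,0,0],"rotation":[0,1,0],"claw":1},
    {"linear":[0,0,0],"rotation":[0,0,0],"claw":1},
    {"linear":[0,0,0],"rotation":[0,0,0],"claw":1},
  ],
)

```text
t: 7.4
eef_pos: [518.8, 10.3, 193.8]
ee_rot: [0.001, -0.106, 0.994, 0.0]
contact_force: [-0.1, -0.2, -4.9]
width: 48.7
finger_force: 63.9
```

```bash
python3 -c "
from h import *;tq()"
```

```text
torque tool [ 2.00e-03  1.90e-02 -6.00e-03 -3.92e+00  1.40e-01] sd [0.016 0.039 0.018 0.58  0.291] zax [ 0.001  0.    -1.   ] xax z -0.001 7.6
```

drive_tool(
  plan=[
    {"linear":[0,0,0],"rotation":[0,1,0],"claw":1},
    {"linear":[0,0,0],"rotation":[0,1,0],"claw":1},
    {"linear":[0,0,0],"rotation":[0,1,0],"claw":1},
    {"linear":[0,0,0],"rotation":[0,0,0],"claw":1},
    {"linear":[0,0,0],"rotation":[0,0,0],"claw":1},
    {"linear":[0,0,0],"rotation":[0,0,0],"claw":1},
    {"linear":[0,0,0],"rotation":[0,0,0],"claw":1},
    {"linear":[0,0,0],"rotation":[0,-1,0],"claw":1},
    {"linear":[0,0,0],"rotation":[0,-1,0],"claw":1},
    {"linear":[0,0,0],"rotation":[0,-1,0],"claw":1},
    {"linear":[0,0,0],"rotation":[0,0,0],"claw":1},
    {"linear":[0,0,0],"rotation":[0,0,0],"claw":1},
  ],
)

```text
t: 8.65
eef_pos: [517.0, 9.6, 194.6]
ee_rot: [-0.001, -0.106, 0.994, -0.0]
contact_force: [-0.1, 0.6, -5.5]
width: 48.2
finger_force: 63.9
```

```bash
python3 -c "
from h import *;tq();go('T1',194);go('gap1',194)"
```

```text
torque tool [ 2.000e-03 -4.000e-03  3.000e-03 -4.429e+00 -1.360e-01] sd [0.018 0.039 0.037 0.654 0.303] zax [-0.001 -0.    -1.   ] xax z 0.001 8.85
T1 lin [-0.01 -0.01 -0.01] rotz -0.03 tilt [-0.001 -0.   ] t 8.9 pos [518.6  10.3 193.7] F [ 0.6 -0.5 -4. ] w 48.5 ff 63.9
gap1 lin [-3.32 17.4  -0.02] rotz 5.89 tilt [-0.001 -0.   ] t 8.9 pos [518.6  10.3 193.7] F [ 0.6 -0.5 -4. ] w 48.5 ff 63.9
```

The level difference of 0.02 Nm is not conclusive, since the ball may roll back. A reading at a larger static tilt will separate the two cases: a silent tube scales with the sine of the tilt, and a ball adds an offset.

drive_tool(
  plan=[
    {"linear":[0,0,0],"rotation":[0,1,0],"claw":1},
    {"linear":[0,0,0],"rotation":[0,1,0],"claw":1},
    {"linear":[0,0,0],"rotation":[0,1,0],"claw":1},
    {"linear":[0,0,0],"rotation":[0,1,0],"claw":1},
    {"linear":[0,0,0],"rotation":[0,0,0],"claw":1},
    {"linear":[0,0,0],"rotation":[0,0,0],"claw":1},
    {"linear":[0,0,0],"rotation":[0,0,0],"claw":1},
    {"linear":[0,0,0],"rotation":[0,0,0],"claw":1},
    {"linear":[0,0,0],"rotation":[0,0,0],"claw":1},
  ],
)

```text
t: 9.65
eef_pos: [517.7, 9.8, 194.3]
ee_rot: [-0.158, -0.104, 0.982, -0.017]
contact_force: [-0.2, -0.8, -4.0]
width: 48.4
finger_force: 63.9
```

```bash
python3 -c "
from h import *;tq(4)"
```

```text
torque tool [ 0.012 -0.597 -0.018 -4.012  2.301] sd [0.02  0.011 0.024 0.15  0.014] zax [-0.307 -0.066 -0.95 ] xax z 0.314 9.8
```

drive_tool(
  plan=[
    {"linear":[0,0,0],"rotation":[0,-1,0],"claw":1},
    {"linear":[0,0,0],"rotation":[0,-1,0],"claw":1},
    {"linear":[0,0,0],"rotation":[0,-1,0],"claw":1},
    {"linear":[0,0,0],"rotation":[0,0,0],"claw":1},
    {"linear":[0,0,0],"rotation":[0,0,0],"claw":1},
    {"linear":[0,0,0],"rotation":[0,0,0],"claw":1},
    {"linear":[0,0,0],"rotation":[0,0,0],"claw":1},
    {"linear":[0,0,0],"rotation":[0,-1,0],"claw":1},
    {"linear":[0,0,0],"rotation":[0,-0.6,0],"claw":1},
  ],
)

```text
t: 10.6
eef_pos: [518.7, 10.4, 193.4]
ee_rot: [0.025, -0.106, 0.994, 0.003]
contact_force: [-0.6, 0.6, -5.3]
width: 48.6
finger_force: 63.9
```

```bash
cat >> h.py <<'E'
def series(n=18):
    L=[]
    for i in range(n):
        s=r.sense();q=s["ee_rot"];M=R.from_quat([q[1],q[2],q[3],q[0]])
        L.append([s["t"],M.inv().apply(s["ft_torque"])[1],M.inv().apply(s["contact_force"])[0],s["effort"][5],M.as_matrix()[2,0]]); r.grab_frame("top")
    print(np.array(L).round(3))
E
python3 -c "
from h import *;series()"
```

```text
[[10.6    0.158  0.74   0.762 -0.05 ]
 [10.65   0.384  3.595 -0.409 -0.051]
 [10.7    0.143  0.57  -1.887 -0.046]
 [10.75   0.076  0.659 -0.961 -0.045]
 [10.8    0.071 -0.584 -0.476 -0.045]
 [10.85   0.06  -0.206 -0.31  -0.046]
 [10.9    0.044 -0.634 -0.274 -0.047]
 [10.95   0.101 -0.164 -0.282 -0.047]
 [11.     0.032  0.399 -0.298 -0.047]
 [11.05   0.075  1.013 -0.313 -0.047]
 [11.1    0.085  0.596 -0.324 -0.047]
 [11.15   0.076  0.583 -0.332 -0.047]
 [11.2    0.057  0.715 -0.338 -0.048]
 [11.25   0.116  0.769 -0.341 -0.048]
 [11.3    0.015  1.006 -0.344 -0.048]
 [11.35   0.064  0.969 -0.346 -0.048]
 [11.4    0.113  0.466 -0.348 -0.048]
 [11.45   0.114  0.433 -0.349 -0.048]]
```

The settled J6 effort scales with tilt with almost no offset: 7.34 Nm/rad at both 0.048 and 0.314 rad, against the 0.078 Nm a ball would add. There is no rolling shift in the series either, so T1 is silent. Next I'll carry it to gap1.

drive_tool(
  plan=[
    {"linear":[0,0.3,0],"rotation":[0,0.6,0],"claw":1},
    {"linear":[-0.2,1,0],"rotation":[0,0,0],"claw":1},
    {"linear":[-0.2,1,0],"rotation":[0,0,0],"claw":1},
    {"linear":[-0.2,1,0],"rotation":[0,0,0],"claw":1},
    {"linear":[-0.2,1,0],"rotation":[0,0,0],"claw":1},
    {"linear":[-0.2,1,0],"rotation":[0,0,0],"claw":1},
    {"linear":[-0.2,1,0],"rotation":[0,0,0],"claw":1},
    {"linear":[-0.2,1,0],"rotation":[0,0,0],"claw":1},
    {"linear":[-0.2,1,0],"rotation":[0,0,0],"claw":1},
    {"linear":[-0.2,1,0],"rotation":[0,0,0],"claw":1},
    {"linear":[-0.2,1,0],"rotation":[0,0,0],"claw":1},
    {"linear":[-0.2,1,0],"rotation":[0,0,0],"claw":1},
    {"linear":[-0.2,1,0],"rotation":[0,0,0],"claw":1},
    {"linear":[-0.2,1,0],"rotation":[0,0,0],"claw":1},
    {"linear":[-0.2,1,0],"rotation":[0,0,0],"claw":1},
    {"linear":[-0.2,1,0],"rotation":[0,0,0],"claw":1},
    {"linear":[-0.2,1,0],"rotation":[0,0,0],"claw":1},
    {"linear":[0,0.7,0],"rotation":[0,0,0],"claw":1},
  ],
)

```text
t: 13.0
eef_pos: [508.9, 358.2, 193.8]
ee_rot: [0.0, -0.107, 0.994, 0.001]
contact_force: [0.1, 0.6, -3.9]
width: 48.8
finger_force: 63.9
```

drive_tool(
  plan=[
    {"linear":[0,0,0],"rotation":[0,0,1],"claw":1},
    {"linear":[0,0,0],"rotation":[0,0,1],"claw":1},
    {"linear":[0,0,0.2],"rotation":[0,0,1],"claw":1},
    {"linear":[0,0,0.2],"rotation":[0,0,1],"claw":1},
    {"linear":[0,0,0.3],"rotation":[0,0,1],"claw":1},
    {"linear":[0,0,0.3],"rotation":[0,0,0.9],"claw":1},
    {"linear":[0,0,0],"rotation":[0,0,0],"claw":1},
    {"linear":[0,0,0],"rotation":[0,0,0],"claw":1},
  ],
)

```text
t: 13.67
eef_pos: [508.7, 355.8, 173.6]
ee_rot: [-0.0, 0.128, 0.992, -0.0]
contact_force: [0.1, -0.4, -4.1]
width: 48.3
finger_force: 63.8
```

```bash
cat > /dev/null
python3 - <<'E'
from h import *
go('gap1',138)
im=r.grab_frame('top')[:,:,::-1].copy();cv2.imwrite('pics/t2.png',cv2.resize(im[150:300,100:300],None,fx=4,fy=4,interpolation=2))
E
```

```text
gap1 lin [0.05 0.44 1.78] rotz 0.01 tilt [-0.001 -0.001] t 13.67 pos [508.7 355.8 173.6] F [ 0.1 -0.4 -4.1] w 48.3 ff 63.8
```

View pics/t2.png

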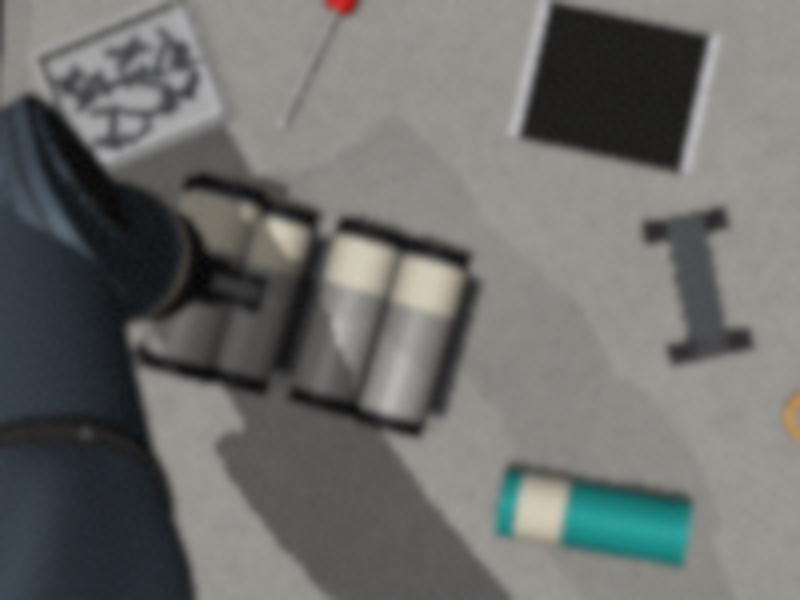

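The empty nest shows at (700,285) in the crop. The held tube is seen at (210,280), shifted by parallax over the left pair, as expected. I'll shift 9 mm and lower.

drive_tool(
  plan=[
    {"linear":[0.05,0.44,0],"rotation":[0,0,0],"claw":1},
    {"linear":[0,0,0.4],"rotation":[0,0,0],"claw":1},
    {"linear":[0,0,0.5],"rotation":[0,0,0],"claw":1},
    {"linear":[0,0,0.4],"rotation":[0,0,0],"claw":1},
    {"linear":[0,0,0.3],"rotation":[0,0,0],"claw":1},
    {"linear":[0,0,0],"rotation":[0,0,0],"claw":1},
    {"linear":[0,0,0],"rotation":[0,0,0],"claw":1},
  ],
)

```text
t: 14.3
eef_pos: [510.2, 364.3, 141.2]
ee_rot: [-0.0, 0.13, 0.992, -0.0]
contact_force: [0.5, -0.8, -3.5]
width: 49.0
finger_force: 63.9
```

```bash
python3 -c "
from h import *
go('gap1',138)"
```

```text
gap1 lin [0.01 0.01 0.16] rotz -0.02 tilt [-0.001 -0.001] t 14.3 pos [510.2 364.3 141.2] F [ 0.5 -0.8 -3.5] w 49.0 ff 63.9
```

drive_tool(
  plan=[
    {"linear":[0,0,0.07],"rotation":[0,0,0],"claw":1},
    {"linear":[0,0,0.07],"rotation":[0,0,0],"claw":1},
    {"linear":[0,0,0],"rotation":[0,0,0],"claw":1},
    {"linear":[0,0,0],"rotation":[0,0,0],"claw":1},
  ],
)

```text
t: 14.63
eef_pos: [510.5, 364.8, 140.2]
ee_rot: [0.0, 0.13, 0.992, 0.0]
contact_force: [-1.5, -2.2, 6.8]
width: 48.8
finger_force: 65.0
```

drive_tool(
  plan=[
    {"linear":[0,0,0],"rotation":[0,0,0],"claw":0.3},
    {"linear":[0,0,0],"rotation":[0,0,0],"claw":0},
    {"linear":[0,0,0],"rotation":[0,0,0],"claw":0},
    {"linear":[0,0,-0.3],"rotation":[0,0,0],"claw":0},
    {"linear":[0,0,-0.7],"rotation":[0,0,0],"claw":0},
    {"linear":[0,0,-1],"rotation":[0,0,0],"claw":0},
    {"linear":[0,0,-1],"rotation":[0,0,0],"claw":0},
    {"linear":[0,0,-0.5],"rotation":[0,0,0],"claw":0},
    {"linear":[0,0,0],"rotation":[0,0,0],"claw":0},
  ],
)

```text
t: 15.38
eef_pos: [511.4, 365.3, 211.8]
ee_rot: [0.002, 0.13, 0.992, 0.002]
contact_force: [0.1, -0.5, -0.2]
width: 85.5
finger_force: 0.0
```

```bash
python3 -c "
from h import *
go('T2',197)
go('T3',197)"
```

```text
T2 lin [ -5.94 -24.36   0.67] rotz -4.91 tilt [0.004 0.003] t 15.38 pos [511.4 365.3 211.8] F [ 0.1 -0.5 -0.2] w 85.5 ff 0.0
T3 lin [ -9.03 -34.13   0.64] rotz 0.09 tilt [0.004 0.003] t 15.38 pos [511.4 365.3 211.8] F [ 0.1 -0.5 -0.2] w 85.5 ff 0.0
```

Next is T2. I'll look at the rack once the arm is out of the way.

drive_tool(
  plan=[
    {"linear":[-0.1,-0.5,0],"rotation":[0,0,0],"claw":0},
    {"linear":[-0.25,-1,0],"rotation":[0,0,0],"claw":0},
    {"linear":[-0.25,-1,0],"rotation":[0,0,0],"claw":0},
    {"linear":[-0.25,-1,0],"rotation":[0,0,0],"claw":0},
    {"linear":[-0.25,-1,0],"rotation":[0,0,0],"claw":0},
    {"linear":[-0.25,-1,0],"rotation":[0,0,0],"claw":0},
    {"linear":[-0.25,-1,0],"rotation":[0,0,0],"claw":0},
    {"linear":[-0.25,-1,0],"rotation":[0,0,0],"claw":0},
    {"linear":[-0.25,-1,0],"rotation":[0,0,0],"claw":0},
    {"linear":[-0.25,-1,0],"rotation":[0,0,0],"claw":0},
    {"linear":[-0.25,-1,0],"rotation":[0,0,0],"claw":0},
    {"linear":[-0.25,-1,0],"rotation":[0,0,0],"claw":0},
    {"linear":[-0.25,-1,0],"rotation":[0,0,0],"claw":0},
    {"linear":[-0.25,-1,0],"rotation":[0,0,0],"claw":0},
    {"linear":[-0.25,-1,0],"rotation":[0,0,0],"claw":0},
    {"linear":[-0.25,-1,0],"rotation":[0,0,0],"claw":0},
    {"linear":[-0.25,-1,0],"rotation":[0,0,0],"claw":0},
    {"linear":[-0.25,-1,0],"rotation":[0,0,0],"claw":0},
    {"linear":[-0.25,-1,0],"rotation":[0,0,0],"claw":0},
    {"linear":[-0.25,-1,0],"rotation":[0,0,0],"claw":0},
  ],
)

```text
t: 17.05
eef_pos: [502.5, -38.7, 207.8]
ee_rot: [-0.001, 0.13, 0.992, -0.0]
contact_force: [1.0, -0.5, 0.3]
width: 85.6
finger_force: 0.0
```

drive_tool(
  plan=[
    {"linear":[-0.25,-1,0],"rotation":[0,0,0],"claw":0},
    {"linear":[-0.25,-1,0],"rotation":[0,0,0],"claw":0},
    {"linear":[-0.25,-1,0],"rotation":[0,0,0],"claw":0},
    {"linear":[-0.25,-1,0],"rotation":[0,0,0],"claw":0},
    {"linear":[-0.1,-0.7,0],"rotation":[0,0,0],"claw":0},
    {"linear":[0,0,0],"rotation":[0,0,-1],"claw":0},
    {"linear":[0,0,0],"rotation":[0,0,-1],"claw":0},
    {"linear":[0,0,0.3],"rotation":[0,0,-1],"claw":0},
    {"linear":[0,0,0.5],"rotation":[0,0,-1],"claw":0},
    {"linear":[0,0,0.5],"rotation":[0,0,-0.9],"claw":0},
    {"linear":[0,0,0],"rotation":[0,0,0],"claw":0},
  ],
)

```text
t: 17.97
eef_pos: [498.9, -133.9, 180.6]
ee_rot: [-0.002, -0.068, 0.998, 0.001]
contact_force: [0.0, 0.1, -0.5]
width: 85.8
finger_force: 0.0
```

Run:
```python
from h import *
go('T2',94)
im=r.grab_frame('top')[:,:,::-1].copy();cv2.imwrite('pics/t3.png',cv2.resize(im[160:290,110:310],None,fx=4,fy=4,interpolation=2))
```

```text
T2 lin [-0.11 -0.13  4.33] rotz 0.03 tilt [-0.005  0.001] t 17.97 pos [ 498.9 -133.9  180.6] F [ 0.   0.1 -0.5] w 85.8 ff 0.0
```

View pics/t3.png

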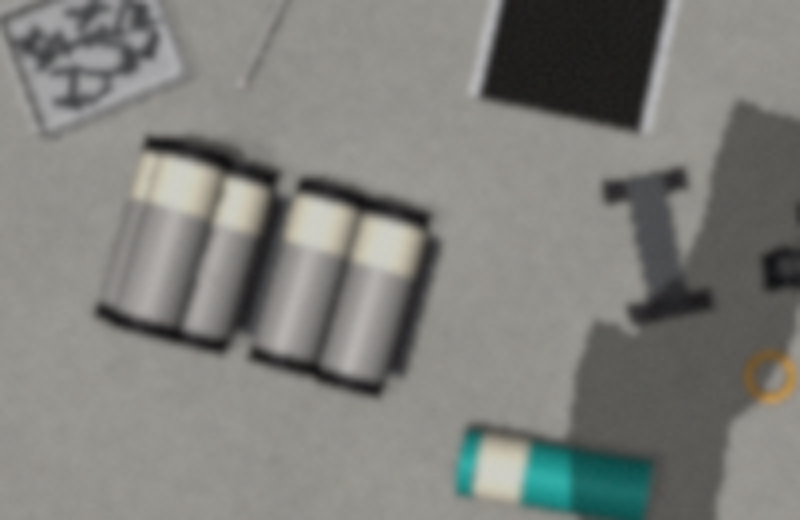

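T1 sits squarely saddled on the left pair at (170,235). Its ends line up with the tubes below, and the right pair at (300,275) and (370,295) is untouched. Now I'll pick T2.

drive_tool(
  plan=[
    {"linear":[-0.11,-0.13,0.6],"rotation":[0,0,0],"claw":0},
    {"linear":[0,0,1],"rotation":[0,0,0],"claw":0},
    {"linear":[0,0,1],"rotation":[0,0,0],"claw":0},
    {"linear":[0,0,0.9],"rotation":[0,0,0],"claw":0},
    {"linear":[0,0,0.6],"rotation":[0,0,0],"claw":0},
    {"linear":[0,0,0.2],"rotation":[0,0,0],"claw":0},
    {"linear":[0,0,0],"rotation":[0,0,0],"claw":0.3},
    {"linear":[0,0,0],"rotation":[0,0,0],"claw":1},
    {"linear":[0,0,0],"rotation":[0,0,0],"claw":1},
    {"linear":[0,0,0],"rotation":[0,0,0],"claw":1},
    {"linear":[0,0,0],"rotation":[0,0,0],"claw":1},
  ],
)

```text
t: 18.93
eef_pos: [503.8, -135.7, 98.3]
ee_rot: [0.001, -0.066, 0.998, -0.0]
contact_force: [-1.8, 1.4, 4.8]
width: 48.5
finger_force: 61.7
```

drive_tool(
  plan=[
    {"linear":[0,0,-0.5],"rotation":[0,0,0],"claw":1},
    {"linear":[0,0,-1],"rotation":[0,0,0],"claw":1},
    {"linear":[0,0,-1],"rotation":[0,0,0],"claw":1},
    {"linear":[0,0,-1],"rotation":[0,0,0],"claw":1},
    {"linear":[0,0,-1],"rotation":[0,0,0],"claw":1},
    {"linear":[0,0,-0.5],"rotation":[0,1,0],"claw":1},
    {"linear":[0,0,0],"rotation":[0,1,0],"claw":1},
    {"linear":[0,0,0],"rotation":[0,1,0],"claw":1},
    {"linear":[0,0,0],"rotation":[0,1,0],"claw":1},
    {"linear":[0,0,0],"rotation":[0,0,0],"claw":1},
    {"linear":[0,0,0],"rotation":[0,0,0],"claw":1},
    {"linear":[0,0,0],"rotation":[0,0,0],"claw":1},
    {"linear":[0,0,0],"rotation":[0,0,0],"claw":1},
    {"linear":[0,0,0],"rotation":[0,0,0],"claw":1},
    {"linear":[0,0,0],"rotation":[0,0,0],"claw":1},
  ],
)

```text
t: 20.18
eef_pos: [503.1, -136.3, 197.5]
ee_rot: [-0.158, -0.065, 0.985, -0.01]
contact_force: [0.4, -0.7, -2.3]
width: 48.1
finger_force: 63.4
```

```bash
python3 -c "
from h import *;tq(4)"
```

```text
torque tool [ 0.013 -0.514 -0.007 -2.474  2.125] sd [0.034 0.015 0.02  0.286 0.008] zax [-0.311 -0.041 -0.949] xax z 0.314 20.3333
```

drive_tool(
  plan=[
    {"linear":[0,0,0],"rotation":[0,-1,0],"claw":1},
    {"linear":[0,0,0],"rotation":[0,-1,0],"claw":1},
    {"linear":[0,0,0],"rotation":[0,-1,0],"claw":1},
    {"linear":[0,0,0],"rotation":[0,0,0],"claw":1},
    {"linear":[0,0,0],"rotation":[0,0,0],"claw":1},
    {"linear":[0,0,0],"rotation":[0,-1,0],"claw":1},
    {"linear":[0,0,0],"rotation":[0,-0.6,0],"claw":1},
  ],
)

```text
t: 20.97
eef_pos: [504.2, -135.6, 196.9]
ee_rot: [0.024, -0.066, 0.997, 0.002]
contact_force: [-0.5, 0.1, -2.3]
width: 48.5
finger_force: 63.4
```

```bash
python3 -c "
from h import *;series(18);go('T2',94);go('gap0',194)"
```

```text
[[ 2.0967e+01  1.3100e-01  5.5800e-01  7.4500e-01 -4.9000e-02]
 [ 2.1017e+01  3.4600e-01  3.0240e+00 -4.1900e-01 -5.0000e-02]
 [ 2.1067e+01  7.6000e-02  9.4100e-01 -1.7130e+00 -4.6000e-02]
 [ 2.1117e+01  7.8000e-02 -8.3700e-01 -8.4300e-01 -4.5000e-02]
 [ 2.1167e+01  6.2000e-02 -2.8900e-01 -3.9600e-01 -4.5000e-02]
 [ 2.1217e+01  3.6000e-02 -1.1820e+00 -2.4600e-01 -4.6000e-02]
 [ 2.1267e+01  5.5000e-02 -3.5300e-01 -2.1600e-01 -4.6000e-02]
 [ 2.1317e+01  5.9000e-02  5.2000e-02 -2.2600e-01 -4.7000e-02]
 [ 2.1367e+01  9.1000e-02  1.0730e+00 -2.4300e-01 -4.7000e-02]
 [ 2.1417e+01  5.4000e-02  6.2200e-01 -2.6000e-01 -4.7000e-02]
 [ 2.1467e+01  9.0000e-02  1.8800e-01 -2.7200e-01 -4.7000e-02]
 [ 2.1517e+01  1.0000e-02  2.2600e-01 -2.8100e-01 -4.7000e-02]
 [ 2.1567e+01  4.9000e-02 -5.1600e-01 -2.8700e-01 -4.7000e-02]
 [ 2.1617e+01  5.2000e-02 -8.0000e-03 -2.9200e-01 -4.8000e-02]
 [ 2.1667e+01  6.8000e-02 -1.3500e-01 -2.9500e-01 -4.8000e-02]
 [ 2.1717e+01  5.6000e-02  2.0700e-01 -2.9800e-01 -4.8000e-02]
 [ 2.1767e+01  5.0000e-02  7.5800e-01 -3.0000e-01 -4.8000e-02]
 [ 2.1817e+01  5.7000e-02  4.5800e-01 -3.0100e-01 -4.8000e-02]]
T2 lin [0.37 0.01 5.14] rotz -0.01 tilt [0.047 0.006] t 21.87 pos [ 503.5 -136.   197.1] F [ 0.7 -0.5 -3.3] w 48.2 ff 63.4
gap0 lin [-1.36 19.19  0.22] rotz 4.88 tilt [0.047 0.006] t 21.87 pos [ 503.5 -136.   197.1] F [ 0.7 -0.5 -3.3] w 48.2 ff 63.4
```

The settled effort again scales with tilt, with no positive offset (0.30 Nm at 0.048 rad, 2.13 Nm at 0.314 rad), so T2 is silent too. I'll place it in gap0.

drive_tool(
  plan=[
    {"linear":[0,0.5,0],"rotation":[0,0.6,0],"claw":1},
    {"linear":[-0.1,1,0],"rotation":[0,0,0],"claw":1},
    {"linear":[-0.1,1,0],"rotation":[0,0,0],"claw":1},
    {"linear":[-0.1,1,0],"rotation":[0,0,0],"claw":1},
    {"linear":[-0.1,1,0],"rotation":[0,0,0],"claw":1},
    {"linear":[-0.1,1,0],"rotation":[0,0,0],"claw":1},
    {"linear":[-0.1,1,0],"rotation":[0,0,0],"claw":1},
    {"linear":[-0.1,1,0],"rotation":[0,0,0],"claw":1},
    {"linear":[-0.1,1,0],"rotation":[0,0,0],"claw":1},
    {"linear":[-0.1,1,0],"rotation":[0,0,0],"claw":1},
    {"linear":[-0.1,1,0],"rotation":[0,0,0],"claw":1},
    {"linear":[-0.1,1,0],"rotation":[0,0,0],"claw":1},
    {"linear":[-0.1,1,0],"rotation":[0,0,0],"claw":1},
    {"linear":[-0.1,1,0],"rotation":[0,0,0],"claw":1},
    {"linear":[-0.1,1,0],"rotation":[0,0,0],"claw":1},
    {"linear":[-0.1,1,0],"rotation":[0,0,0],"claw":1},
    {"linear":[0,1,0],"rotation":[0,0,0],"claw":1},
    {"linear":[0,1,0],"rotation":[0,0,0],"claw":1},
    {"linear":[0,1,0],"rotation":[0,0,0],"claw":1},
    {"linear":[0,0.7,0],"rotation":[0,0,0],"claw":1},
  ],
)

```text
t: 23.53
eef_pos: [482.2, 250.8, 197.1]
ee_rot: [0.0, -0.067, 0.998, 0.0]
contact_force: [-0.0, 0.7, -2.1]
width: 48.4
finger_force: 63.4
```

drive_tool(
  plan=[
    {"linear":[0,0,0],"rotation":[0,0,1],"claw":1},
    {"linear":[0,0,0],"rotation":[0,0,1],"claw":1},
    {"linear":[0,0,0.2],"rotation":[0,0,1],"claw":1},
    {"linear":[0,0,0.3],"rotation":[0,0,1],"claw":1},
    {"linear":[0,0,0.4],"rotation":[0,0,0.9],"claw":1},
    {"linear":[0,0,0.2],"rotation":[0,0,0],"claw":1},
    {"linear":[0,0,0],"rotation":[0,0,0],"claw":1},
    {"linear":[0,0,0],"rotation":[0,0,0],"claw":1},
  ],
)

```text
t: 24.2
eef_pos: [482.6, 248.6, 175.0]
ee_rot: [-0.0, 0.128, 0.992, -0.0]
contact_force: [-0.9, -0.3, -2.8]
width: 48.8
finger_force: 63.4
```

```bash
python3 -c "
from h import *
go('gap0',143)"
```

```text
gap0 lin [ 0.12 -0.06  1.6 ] rotz 0.01 tilt [-0. -0.] t 24.2 pos [482.6 248.6 175. ] F [-0.9 -0.3 -2.8] w 48.8 ff 63.4
```

drive_tool(
  plan=[
    {"linear":[0,0,0.4],"rotation":[0,0,0],"claw":1},
    {"linear":[0,0,0.5],"rotation":[0,0,0],"claw":1},
    {"linear":[0,0,0.4],"rotation":[0,0,0],"claw":1},
    {"linear":[0,0,0.15],"rotation":[0,0,0],"claw":1},
    {"linear":[0,0,0.07],"rotation":[0,0,0],"claw":1},
    {"linear":[0,0,0],"rotation":[0,0,0],"claw":1},
    {"linear":[0,0,0],"rotation":[0,0,0],"claw":1},
  ],
)

```text
t: 24.78
eef_pos: [482.8, 248.7, 144.7]
ee_rot: [0.0, 0.13, 0.992, 0.0]
contact_force: [0.2, 0.0, -2.0]
width: 48.5
finger_force: 63.4
```

drive_tool(
  plan=[
    {"linear":[0,0,0.1],"rotation":[0,0,0],"claw":1},
    {"linear":[0,0,0],"rotation":[0,0,0],"claw":1},
    {"linear":[0,0,0],"rotation":[0,0,0],"claw":1},
  ],
)

```text
t: 25.03
eef_pos: [483.0, 248.6, 143.5]
ee_rot: [0.001, 0.13, 0.992, 0.0]
contact_force: [-1.4, -1.2, 5.8]
width: 48.1
finger_force: 64.2
```

The tube is seated. I'll release it, rise and head for T3.

drive_tool(
  plan=[
    {"linear":[0,0,0],"rotation":[0,0,0],"claw":0.3},
    {"linear":[0,0,0],"rotation":[0,0,0],"claw":0},
    {"linear":[0,0,0],"rotation":[0,0,0],"claw":0},
    {"linear":[0,0,-0.3],"rotation":[0,0,0],"claw":0},
    {"linear":[0,0,-0.7],"rotation":[0,0,0],"claw":0},
    {"linear":[0,0,-1],"rotation":[0,0,0],"claw":0},
    {"linear":[0,0,-1],"rotation":[0,0,0],"claw":0},
    {"linear":[0,0,-0.5],"rotation":[0,0,0],"claw":0},
    {"linear":[0,0,0],"rotation":[0,0,0],"claw":0},
  ],
)

```text
t: 25.78
eef_pos: [483.6, 249.2, 215.0]
ee_rot: [0.002, 0.13, 0.992, 0.001]
contact_force: [0.5, -0.0, -0.8]
width: 85.4
finger_force: 0.0
```

```bash
python3 -c "
from h import *
go('T3',94)"
```

```text
T3 lin [ -8.86 -28.18   5.99] rotz 0.09 tilt [0.003 0.002] t 25.78 pos [483.6 249.2 215. ] F [ 0.5 -0.  -0.8] w 85.4 ff 0.0
```

drive_tool(
  plan=[
    {"linear":[-0.15,-0.5,0],"rotation":[0,0,0],"claw":0},
    {"linear":[-0.32,-1,0],"rotation":[0,0,0],"claw":0},
    {"linear":[-0.32,-1,0],"rotation":[0,0,0],"claw":0},
    {"linear":[-0.32,-1,0],"rotation":[0,0,0],"claw":0},
    {"linear":[-0.32,-1,0],"rotation":[0,0,0],"claw":0},
    {"linear":[-0.32,-1,0],"rotation":[0,0,0],"claw":0},
    {"linear":[-0.32,-1,0],"rotation":[0,0,0],"claw":0},
    {"linear":[-0.32,-1,0],"rotation":[0,0,0],"claw":0},
    {"linear":[-0.32,-1,0],"rotation":[0,0,0],"claw":0},
    {"linear":[-0.32,-1,0],"rotation":[0,0,0],"claw":0},
    {"linear":[-0.32,-1,0],"rotation":[0,0,0],"claw":0},
    {"linear":[-0.32,-1,0],"rotation":[0,0,0],"claw":0},
    {"linear":[-0.32,-1,0],"rotation":[0,0,0],"claw":0},
    {"linear":[-0.32,-1,0],"rotation":[0,0,0],"claw":0},
    {"linear":[-0.32,-1,0],"rotation":[0,0,0],"claw":0},
    {"linear":[-0.32,-1,0],"rotation":[0,0,0],"claw":0},
    {"linear":[-0.32,-1,0],"rotation":[0,0,0],"claw":0},
    {"linear":[-0.32,-1,0],"rotation":[0,0,0],"claw":0},
    {"linear":[-0.32,-1,0],"rotation":[0,0,0],"claw":0},
    {"linear":[-0.32,-1,0],"rotation":[0,0,0],"claw":0},
  ],
)

```text
t: 27.45
eef_pos: [501.6, -161.8, 211.3]
ee_rot: [-0.001, 0.13, 0.992, -0.0]
contact_force: [0.1, -0.5, -0.8]
width: 85.1
finger_force: 0.0
```

drive_tool(
  plan=[
    {"linear":[-0.32,-1,0],"rotation":[0,0,0],"claw":0},
    {"linear":[-0.32,-1,0],"rotation":[0,0,0],"claw":0},
    {"linear":[-0.32,-1,0],"rotation":[0,0,0],"claw":0},
    {"linear":[-0.32,-1,0],"rotation":[0,0,0],"claw":0},
    {"linear":[-0.32,-1,0],"rotation":[0,0,0],"claw":0},
    {"linear":[-0.32,-1,0.3],"rotation":[0,0,0],"claw":0},
    {"linear":[-0.32,-1,0.5],"rotation":[0,0,0],"claw":0},
    {"linear":[-0.3,-1,0.6],"rotation":[0,0,0],"claw":0},
    {"linear":[0,-0.3,0.3],"rotation":[0,0,0.1],"claw":0},
    {"linear":[0,0,0],"rotation":[0,0,0],"claw":0},
    {"linear":[0,0,0],"rotation":[0,0,0],"claw":0},
  ],
)

```text
t: 28.37
eef_pos: [508.3, -333.3, 177.5]
ee_rot: [-0.001, 0.134, 0.991, 0.001]
contact_force: [1.4, 0.2, 1.4]
width: 85.3
finger_force: 0.0
```

Run:
```python
from h import *
go('T3',94)
im=r.grab_frame('top')[:,:,::-1].copy();cv2.imwrite('pics/t4.png',cv2.resize(im[150:290,110:430],None,fx=2.5,fy=2.5,interpolation=2))
```

```text
T3 lin [-0.22 -0.34  4.18] rotz -0.02 tilt [-0.002  0.002] t 28.37 pos [ 508.3 -333.3  177.5] F [1.4 0.2 1.4] w 85.3 ff 0.0
```

View pics/t4.png

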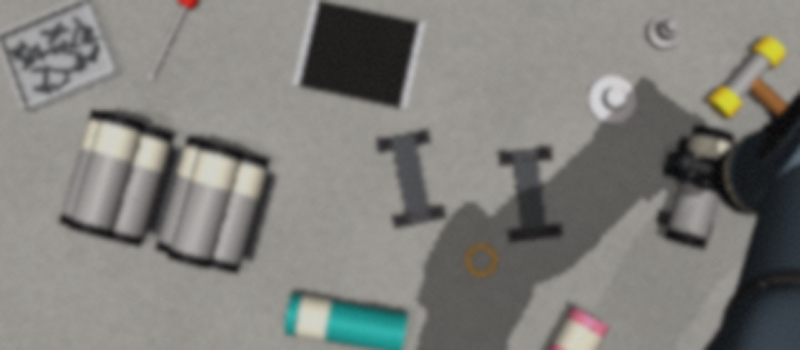

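Both silent tubes are saddled squarely in the gaps, at (108,175) and (200,205), and the gripper is over T3 at (695,190). I'll grip T3 and tip it both ways.

drive_tool(
  plan=[
    {"linear":[-0.22,-0.34,0.5],"rotation":[0,0,0],"claw":0},
    {"linear":[0,0,0.9],"rotation":[0,0,0],"claw":0},
    {"linear":[0,0,1],"rotation":[0,0,0],"claw":0},
    {"linear":[0,0,0.9],"rotation":[0,0,0],"claw":0},
    {"linear":[0,0,0.6],"rotation":[0,0,0],"claw":0},
    {"linear":[0,0,0.2],"rotation":[0,0,0],"claw":0},
    {"linear":[0,0,0],"rotation":[0,0,0],"claw":0.3},
    {"linear":[0,0,0],"rotation":[0,0,0],"claw":1},
    {"linear":[0,0,0],"rotation":[0,0,0],"claw":1},
    {"linear":[0,0,0],"rotation":[0,0,0],"claw":1},
    {"linear":[0,0,0],"rotation":[0,0,0],"claw":1},
  ],
)

```text
t: 29.33
eef_pos: [513.6, -338.3, 98.4]
ee_rot: [0.001, 0.132, 0.991, 0.002]
contact_force: [1.1, 11.7, 8.3]
width: 48.3
finger_force: 61.7
```

drive_tool(
  plan=[
    {"linear":[0,0,-0.5],"rotation":[0,0,0],"claw":1},
    {"linear":[0,0,-1],"rotation":[0,0,0],"claw":1},
    {"linear":[0,0,-1],"rotation":[0,0,0],"claw":1},
    {"linear":[0,0,-1],"rotation":[0,0,0],"claw":1},
    {"linear":[0,0,-1],"rotation":[0,0,0],"claw":1},
    {"linear":[0,0,-0.5],"rotation":[0,1,0],"claw":1},
    {"linear":[0,0,0],"rotation":[0,1,0],"claw":1},
    {"linear":[0,0,0],"rotation":[0,1,0],"claw":1},
    {"linear":[0,0,0],"rotation":[0,1,0],"claw":1},
    {"linear":[0,0,0],"rotation":[0,0,0],"claw":1},
    {"linear":[0,0,0],"rotation":[0,0,0],"claw":1},
    {"linear":[0,0,0],"rotation":[0,0,0],"claw":1},
    {"linear":[0,0,0],"rotation":[0,0,0],"claw":1},
    {"linear":[0,0,0],"rotation":[0,0,0],"claw":1},
    {"linear":[0,0,0],"rotation":[0,0,0],"claw":1},
  ],
)

```text
t: 30.58
eef_pos: [511.4, -341.6, 197.3]
ee_rot: [-0.157, 0.132, 0.978, 0.021]
contact_force: [0.2, -0.2, -5.1]
width: 48.4
finger_force: 64.0
```

```bash
python3 -c "
from h import *;tq(4)"
```

```text
torque tool [-5.000e-03 -5.780e-01 -0.000e+00 -5.180e+00  2.258e+00] sd [0.026 0.025 0.014 0.292 0.011] zax [-0.303  0.083 -0.949] xax z 0.314 30.7333
```

drive_tool(
  plan=[
    {"linear":[0,0,0],"rotation":[0,-1,0],"claw":1},
    {"linear":[0,0,0],"rotation":[0,-1,0],"claw":1},
    {"linear":[0,0,0],"rotation":[0,-1,0],"claw":1},
    {"linear":[0,0,0],"rotation":[0,0,0],"claw":1},
    {"linear":[0,0,0],"rotation":[0,0,0],"claw":1},
    {"linear":[0,0,0],"rotation":[0,-1,0],"claw":1},
    {"linear":[0,0,0],"rotation":[0,-0.6,0],"claw":1},
  ],
)

```text
t: 31.37
eef_pos: [512.5, -341.3, 196.3]
ee_rot: [0.024, 0.133, 0.991, -0.003]
contact_force: [-0.5, -0.4, -5.4]
width: 48.3
finger_force: 64.0
```

```bash
python3 -c "
from h import *;series(18);go('mat',213)"
```

```text
[[31.367  0.223  0.599  0.804 -0.048]
 [31.417  0.494  3.03  -0.427 -0.05 ]
 [31.467  0.182  0.542 -1.851 -0.046]
 [31.517  0.189 -0.574 -0.991 -0.044]
 [31.567  0.14  -0.425 -0.512 -0.045]
 [31.617  0.135 -0.478 -0.34  -0.045]
 [31.667  0.099  0.748 -0.308 -0.046]
 [31.717  0.127 -0.232 -0.306 -0.046]
 [31.767  0.166 -0.092 -0.319 -0.046]
 [31.817  0.184  0.435 -0.336 -0.047]
 [31.867  0.147  0.791 -0.348 -0.047]
 [31.917  0.137  0.049 -0.352 -0.047]
 [31.967  0.138  0.302 -0.358 -0.047]
 [32.017  0.142  0.722 -0.36  -0.048]
 [32.067  0.153 -0.921 -0.36  -0.048]
 [32.117  0.082 -0.526 -0.36  -0.048]
 [32.167  0.111  0.821 -0.358 -0.048]
 [32.217  0.099 -0.133 -0.356 -0.048]]
mat lin [-2.03 22.24 -0.72] rotz -5.75 tilt [ 0.046 -0.013] t 32.27 pos [ 511.8 -341.4  196.7] F [ 0.8  0.2 -4.6] w 48.0 ff 64.0
```

T3's effort is not monotonic and its torque is still drifting. I'll sample a little longer at this tilt to confirm that the ball rolls.

```bash
python3 -c "
from h import *;series(16)"
```

```text
[[ 3.2267e+01  1.0300e-01 -4.8900e-01 -3.5300e-01 -4.8000e-02]
 [ 3.2317e+01  1.3700e-01  3.4300e-01 -3.5000e-01 -4.8000e-02]
 [ 3.2367e+01  1.2600e-01  2.9100e-01 -3.4600e-01 -4.8000e-02]
 [ 3.2417e+01  9.2000e-02  9.6000e-02 -3.4300e-01 -4.8000e-02]
 [ 3.2467e+01  7.8000e-02 -4.8300e-01 -3.3900e-01 -4.8000e-02]
 [ 3.2517e+01  1.1100e-01  6.6300e-01 -3.3400e-01 -4.8000e-02]
 [ 3.2567e+01  8.4000e-02 -2.2000e-02 -3.2900e-01 -4.8000e-02]
 [ 3.2617e+01  7.5000e-02 -8.8000e-01 -3.2500e-01 -4.8000e-02]
 [ 3.2667e+01  9.6000e-02 -1.5900e-01 -3.2100e-01 -4.8000e-02]
 [ 3.2717e+01  3.5000e-02  8.3000e-02 -3.1600e-01 -4.8000e-02]
 [ 3.2767e+01  5.4000e-02  4.6200e-01 -3.1000e-01 -4.8000e-02]
 [ 3.2817e+01  6.8000e-02  1.1740e+00 -3.0500e-01 -4.8000e-02]
 [ 3.2867e+01  5.0000e-02  7.3500e-01 -3.0100e-01 -4.8000e-02]
 [ 3.2917e+01  8.3000e-02  4.1000e-01 -2.9500e-01 -4.8000e-02]
 [ 3.2967e+01  1.3000e-02  4.7000e-02 -2.9000e-01 -4.8000e-02]
 [ 3.3017e+01 -2.6000e-02  4.2500e-01 -2.8400e-01 -4.8000e-02]]
```

That is definite: the torque falls from 0.15 to about 0 Nm and the effort drifts at constant tilt, so the ball is rolling and T3 rattles. I'll give it one brisk tip each way, then level it and carry it to the mat.

drive_tool(
  plan=[
    {"linear":[0,0,0],"rotation":[0,-1,0],"claw":1},
    {"linear":[0,0,0],"rotation":[0,-1,0],"claw":1},
    {"linear":[0,0,0],"rotation":[0,-1,0],"claw":1},
    {"linear":[0,0,0],"rotation":[0,0,0],"claw":1},
    {"linear":[0,0,0],"rotation":[0,0,0],"claw":1},
    {"linear":[0,0,0],"rotation":[0,1,0],"claw":1},
    {"linear":[0,0,0],"rotation":[0,1,0],"claw":1},
    {"linear":[0,0,0],"rotation":[0,1,0],"claw":1},
    {"linear":[0,0,0],"rotation":[0,1,0],"claw":1},
    {"linear":[0,0,0],"rotation":[0,1,0],"claw":1},
    {"linear":[0,0,0],"rotation":[0,1,0],"claw":1},
    {"linear":[0,0,0],"rotation":[0,1,0],"claw":1},
    {"linear":[0,0,0],"rotation":[0,0,0],"claw":1},
    {"linear":[0,0,0],"rotation":[0,0,0],"claw":1},
    {"linear":[0,0,0],"rotation":[0,0,0],"claw":1},
    {"linear":[0,0,0],"rotation":[0,-1,0],"claw":1},
    {"linear":[0,0,0],"rotation":[0,-1,0],"claw":1},
    {"linear":[0,0,0],"rotation":[0,-1,0],"claw":1},
    {"linear":[0,0,0],"rotation":[0,-0.4,0],"claw":1},
  ],
)

```text
t: 34.65
eef_pos: [510.0, -342.0, 198.1]
ee_rot: [0.003, 0.135, 0.991, -0.001]
contact_force: [-1.1, -0.3, -4.7]
width: 48.1
finger_force: 64.6
```

drive_tool(
  plan=[
    {"linear":[0,0.5,-0.1],"rotation":[0,0,0],"claw":1},
    {"linear":[-0.1,1,-0.1],"rotation":[0,0,0],"claw":1},
    {"linear":[-0.1,1,-0.1],"rotation":[0,0,0],"claw":1},
    {"linear":[-0.1,1,-0.1],"rotation":[0,0,0],"claw":1},
    {"linear":[-0.1,1,-0.1],"rotation":[0,0,0],"claw":1},
    {"linear":[-0.1,1,-0.1],"rotation":[0,0,0],"claw":1},
    {"linear":[-0.1,1,-0.1],"rotation":[0,0,0],"claw":1},
    {"linear":[-0.1,1,-0.1],"rotation":[0,0,0],"claw":1},
    {"linear":[-0.1,1,-0.1],"rotation":[0,0,0],"claw":1},
    {"linear":[-0.1,1,-0.1],"rotation":[0,0,0],"claw":1},
    {"linear":[-0.1,1,0],"rotation":[0,0,0],"claw":1},
    {"linear":[-0.1,1,0],"rotation":[0,0,0],"claw":1},
    {"linear":[-0.1,1,0],"rotation":[0,0,0],"claw":1},
    {"linear":[-0.1,1,0],"rotation":[0,0,0],"claw":1},
    {"linear":[-0.1,1,0],"rotation":[0,0,0],"claw":1},
    {"linear":[-0.1,1,0],"rotation":[0,0,0],"claw":1},
    {"linear":[-0.1,1,0],"rotation":[0,0,0],"claw":1},
    {"linear":[-0.1,1,0],"rotation":[0,0,0],"claw":1},
    {"linear":[-0.1,1,0],"rotation":[0,0,0],"claw":1},
    {"linear":[-0.1,1,0],"rotation":[0,0,0],"claw":1},
  ],
)

```text
t: 36.32
eef_pos: [651.5, 26.4, 217.2]
ee_rot: [-0.0, 0.133, 0.991, -0.0]
contact_force: [-0.3, -0.2, -5.0]
width: 48.5
finger_force: 64.6
```

```bash
python3 -c "
from h import *;go('mat',217)"
```

```text
mat lin [-0.13  2.66  0.01] rotz -5.74 tilt [-0.001  0.   ] t 36.32 pos [651.5  26.4 217.2] F [-0.3 -0.2 -5. ] w 48.5 ff 64.6
```

drive_tool(
  plan=[
    {"linear":[0,0.9,0],"rotation":[0,0,0],"claw":1},
    {"linear":[0,0.8,0],"rotation":[0,0,0],"claw":1},
    {"linear":[0,0.5,0],"rotation":[0,0,0],"claw":1},
    {"linear":[0,0.2,0],"rotation":[0,0,0],"claw":1},
    {"linear":[0,0,0],"rotation":[0,0,0],"claw":1},
    {"linear":[0,0,0],"rotation":[0,0,0],"claw":1},
    {"linear":[0,0,0],"rotation":[0,0,0],"claw":1},
    {"linear":[0,0,0],"rotation":[0,0,0],"claw":1},
    {"linear":[0,0,0],"rotation":[0,0,0],"claw":1},
    {"linear":[0,0,0],"rotation":[0,0,0],"claw":1},
    {"linear":[0,0,0],"rotation":[0,0,0],"claw":1},
    {"linear":[0,0,0],"rotation":[0,0,0],"claw":1},
    {"linear":[0,0,0],"rotation":[0,0,0],"claw":1},
    {"linear":[0,0,0],"rotation":[0,0,0],"claw":1},
    {"linear":[0,0,0],"rotation":[0,0,0],"claw":1},
    {"linear":[0,0,0],"rotation":[0,0,0],"claw":1},
  ],
)

```text
t: 37.65
eef_pos: [664.3, 70.9, 216.7]
ee_rot: [-0.0, 0.133, 0.991, -0.0]
contact_force: [0.5, 0.1, -5.7]
width: 48.5
finger_force: 64.6
```

Run:
```python
from h import *
go('mat',217)
a=r.grab_frame('top')[150:290,110:430,::-1];b=r.grab_frame('side')[90:300,160:480,::-1]
cv2.imwrite('pics/f.png',cv2.resize(np.vstack([a,b]),None,fx=1.7,fy=1.7,interpolation=2))
```

```text
mat lin [-0.1   0.34 -0.02] rotz -5.75 tilt [-0. -0.] t 37.65 pos [664.3  70.9 216.7] F [ 0.5  0.1 -5.7] w 48.5 ff 64.6
```

View pics/f.png

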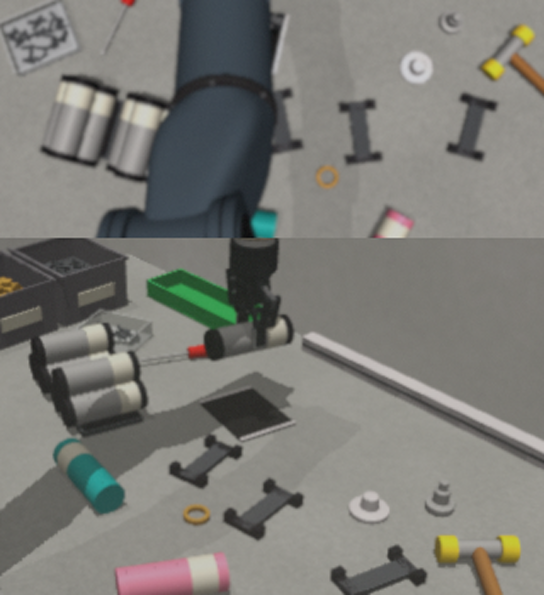

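The held tube is level above the mat at (248,335). Both gaps are filled at (75,345) and (95,375), all three nests are empty, and the other items are where they were. Handing in.

```bash
python3 -c "
from plant import r;print(r.finish_job())"
```

```text
the job is handed in; nothing more can be done
None
```

The job is handed in (no verdict came back): the two silent tubes, T1 and T2, are saddled in gap1 and gap0, and the rattling tube, T3, is held level and still about 15 cm above the middle of the mat.

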